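Set the cleaner's timer and trip its start switch

TASK

Set the ultrasonic cleaner's blue bench timer to four minutes: roll its knurled thumbwheel until the four-dot mark, the one on a yellow field, stands in the middle of the window. Only then start the cycle: push the roller arm of the separate limit switch sideways, towards the switch's green side, more than 35 degrees over, hold it there for half a second, and let it spring back upright. Leave the other things on the bench where they are.

Things in the scene. Friction and masses are not known exactly. Their poses are not given: they have to be found in the camera images.
- timer: Fixed blue timer box, 160 mm (its x) x 140 mm (its y) x 85 mm high; origin at the centre of its underside on the bench, z up; it cannot move. A thumbwheel and a black window hood stand out of its top. Hood: 90 mm (x) x 48 mm (y), centred at y = +32 mm, its top 114 mm above the bench.
- wheel_axle (a point): Centre of the thumbwheel, fixed in the timer at x = 0, y = -30 mm, 70 mm above the bench. The wheel is a grey disc with fine black knurls, 110 mm across, rim 20 mm wide, axle along the timer's y; its top is 125 mm above the bench, 40 mm above the box's top. Free beside it: 28 mm to the hood, 30 mm of open box top on the other side. Drag the rim with a shut fingertip or pinch the disc's faces.
- window (a point): Centre of the 36 mm (x) x 34 mm (y) window in the hood's top, 114 mm above the bench. Beneath it, on the wheel's axle, turns a white drum of 80 mm diameter with marks of one to six black dots (laid out as on a die) spaced 60 degrees, the four on a yellow field 28 mm wide; red ticks on the hood's two sides show the window's middle.
- wheel (a joint): Angle of thumbwheel and drum, rad. The mark of n dots is in the middle of the window at (n - 1) x 1.047: four dots at 3.142. Grows as the top of the wheel rolls towards the timer's +x. End stops at -0.3 and 5.5; starts anywhere in 0.7 to 2.3 (two or three dots or between). Stays where it is left; turning takes about 1.1 N at the rim.
- switch: Fixed limit switch: grey body 50 x 62 mm, cap top 104 mm above the bench, on a dark steel plate 130 mm (x) x 110 mm (y) x 10 mm; origin at the centre of the plate's underside on the bench, z up; it cannot move. The green half of the cap and the green stripe on the plate are on its +y side, to which the arm can lean; the -y half of the cap is black.
- lever_pivot (a point): Point on the pivot axis of the roller arm, in the plane of the roller's middle: 85 mm above the bench, at x = -47 mm of the switch. The pivot axis runs along the switch's x.
- roller (a point): Centre of the yellow roller at the end of the upright steel arm: 36 mm diameter, 22 mm wide along the switch's x, 90 mm from the pivot; at rest its centre is 175 mm above the bench, straight above lever_pivot, in front (-x) of the switch's body. The roller does not spin on its arm.
- roller_lever (a joint): Lean of the roller arm, rad: 0 upright at rest against its stop, growing towards the switch's +y (green) side to the end stop at 1.05. The switch trips beyond 0.55. Spring-returned: about 0.5 N at the roller starts it, about 2.5 N holds it at 0.6.
- bur_cup: Loose red cup of steel burs, 72 mm across, 88 mm high; origin centre of underside. Bystander.
- jar: Loose jar, 60 mm across, 75 mm high; origin centre of underside. Bystander.
- loupe: Loose black loupe, a cylinder 52 mm across, 45 mm high; origin centre of underside. Bystander.
- graver: Loose graver lying along its x, 140 mm long, 30 mm wide, 26 mm high with a wooden handle at -x; origin at its underside. Bystander.
- toothbrush: Loose purple and white brush lying along its x, 185 mm long, 17 mm high; origin at its underside. Bystander.
- t_key: Loose steel T-key lying flat, 115 x 80 mm, 10 mm high; origin at its underside. Bystander.
- ring_clamp: Loose wooden ring clamp lying along its x, 125 mm long, 30 mm wide, 24 mm high; origin at its underside. Bystander.
Things that resemble listed ones, but are neither listed nor needed, are in the scene too. Of the things that look like the switch, take the one that is farthest from the robot's base at the start.

How it is judged:
By the outcome, as a careful person would: the job done as asked, in the order asked, and still so for the second after the job is handed in, with the robot touching nothing.
It also fails if it takes over 61 s, if anything falls off the work surface, if the arm or the gripper's body presses on something with over 40 N, if the wrist force passes 120 N, or if a joint passes its speed limit or range.

ROBOT

A 6-joint arm with a two-finger parallel gripper is mounted at the origin on the work surface. World frame = base frame: x ahead of the robot, y to its left, z up, the work surface at z = 0. Lengths are in m, angles in rad, forces in N, time in s.
With the tool pointing down it reaches from about 0.35 to 0.975 m from the base axis. Payload 7.1 kg.
Tool frame: the origin (TCP) lies on the centre line of the jaws, within the pads' length; the fingertips stand 22 mm ahead of it and the grasp point (between the pads) lies 3 mm ahead of it; z points along the fingers, y is the line along which they close (so a half turn about z gives the same grasp; the last joint's range is limited). The gripper opens to 88 mm and grips with 3 to 60 N. Pads are 20 mm wide; open, the fingers measure 115 mm over their backs; the gripper's body (75 mm by 178 mm) begins 61 mm behind the grasp point.
Start: joints at [1.247, 0.423, 1.63, -0, 1.089, -0.019], TCP at [0.188, 0.596, 0.245] pointing down, gripper open.
Joint ranges: [-3, 3], [-0.9, 2.11], [0.09, 2.58], [-1.31, 4.45], [0.11, 2.69], [-2.54, 2.54]. Speed limits (rad/s): [2.39, 2.39, 3.01, 3.14, 3.14, 3.14].

INTERFACE

Orientations are given as [roll, pitch, yaw] about the fixed x, y, z axes, in that order (R = Rz(yaw) Ry(pitch) Rx(roll)).
In Python, from bench import status, viewer, job gives the robot as it stands.
- The arm moves only by the tool arm_command, never from a script. Its argument "motion" is a list that holds one entry, the list of rows, each a list of 5 numbers: the shift along the world's x, y, z in m, then the turn about the world's z in rad, then the finger opening in m, from 0 to 0.0878. A call has 1 to 8 rows; each row shifts and turns the commanded pose from where the row before left it; what a row does not reach is not made up. A row lasts 1/10 s, in which the tool goes at most 50 mm and 8.59 degrees, less where a joint would pass 70% of its speed; a pose out of reach is approached as far as the arm can. A call with a gripper value outside its range is refused whole. The fingers move at their own pace and stop on an object; the grip force is fixed at half the most. Time passes only in rows, so rows that do not move let the fingers close. It gives the time, the measured TCP pose, the force, the opening and the grip force at its end, in the units of the state.
- status.sense(): the state, without advancing time (a new reading comes with each control period).
- viewer.camera(name): name is "scene" or "top" or "wrist"; returns a dict with "image" (400x640x3 uint8, blue, green, red), "fov_y" (degrees; the focal length in pixels is half the picture's height over the tangent of half this angle, whatever the lens; pixels are square), "cx", "cy" (the principal point, pixels), "distortion" ([k1, k2, p1, p2, k3] as OpenCV has them; the pictures are not rectified), "rvec" (rotation vector, rad) and "tvec" (3), from world to camera coordinates, as OpenCV has them. Camera axes: x right, y down, z forward; pixel columns grow to the right and rows downward; lengths in m; the calibration is good to about 2 mm. A picture is of the moment at which its call begins. There is no depth.
- job.close_job(): hands the job in; it is judged then, once.
The state is a dict: "time_s": time; "joint_pos": joint angles; "qd": joint speeds; "effort": joint torques, N m; "eef_pos": TCP position; "eef_rot": TCP orientation; "wrist_force": force on the tool from outside, world axes, zero at the start; "ft_torque": the same for the moment, N m; "finger_gap": opening from 0.0 (shut) to 1.0 (fully open); "grip_force": force on a finger pad.
Only numpy, scipy, OpenCV 4.12 (cv2) and the standard library are available. Lean on these libraries where they do the work, as an engineer would, in place of code of your own. Each camera call takes 0.05 s, during which the arm holds its last target. There are 200 camera calls.

## Working session

There is one attempt and no reset: what is moved stays moved. The work goes in short steps, Python scripts to look and compute and a tool call to move; the robot and the scene stay as the last step left them, time stands still between calls to the robot, and variables do not carry over. Pictures are saved under pics/ and viewed, at most 10 in all, crops included, and the job is handed in when it is done.

Besides the shell and the picture viewer there is one more tool, called by a JSON object that holds its "name" and its "arguments", one argument or row to a line. arm_command: Moves the arm, as the interface text tells. Its arguments: {"type":"object","properties":{"motion":{"type":"array"}},"required":["motion"]}

```bash
mkdir -p pics; cat > h.py <<'E'
import cv2,numpy as np
from bench import status,viewer,job
def cam(n):
    c=viewer.camera(n);im=np.asarray(c["image"]);h=im.shape[0]
    f=h/2/np.tan(np.radians(c["fov_y"])/2)
    c["K"]=np.array([[f,0,c["cx"]],[0,f,c["cy"]],[0,0,1.]]);c["D"]=np.array(c["distortion"],float)
    c["R"]=cv2.Rodrigues(np.array(c["rvec"],float))[0];c["t"]=np.array(c["tvec"],float);c["im"]=im
    return c
def ray(c,uv):
    p=cv2.undistortPoints(np.array([[uv]],float),c["K"],c["D"])[0,0]
    d=c["R"].T@np.array([p[0],p[1],1]);return -c["R"].T@c["t"],d
def onz(c,uv,z):
    o,d=ray(c,uv);return o+d*(z-o[2])/d[2]
def proj(c,P):
    return cv2.projectPoints(np.array(P,float).reshape(-1,3),c["R"],c["t"],c["K"],c["D"])[0][:,0]
E
python3 - <<'E'
from h import *
import pickle
for n in("scene","top"):
    c=cam(n);cv2.imwrite(f"pics/{n}0.png",c["im"]);pickle.dump({k:c[k] for k in("K","D","R","t","im")},open(n+"0.pkl","wb"))
    print(n,-c["R"].T@c["t"],c["K"][0,0])
E
```

```text
scene [ 1.04869076 -0.16437232  0.9795226 ] 411.4110955455333
top [0.35384249 0.00709387 1.36884117] 378.7749734240303
```

View pics/scene0.png

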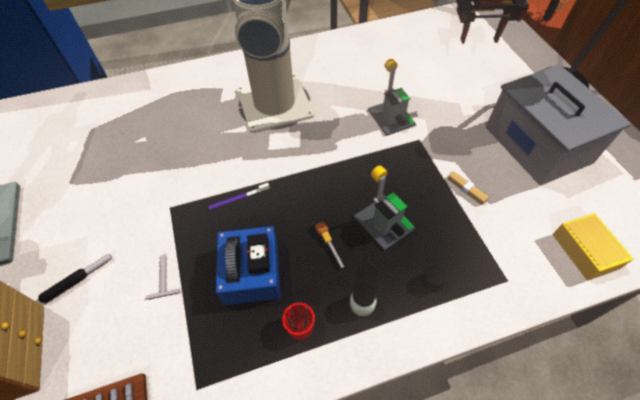

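View pics/top0.png

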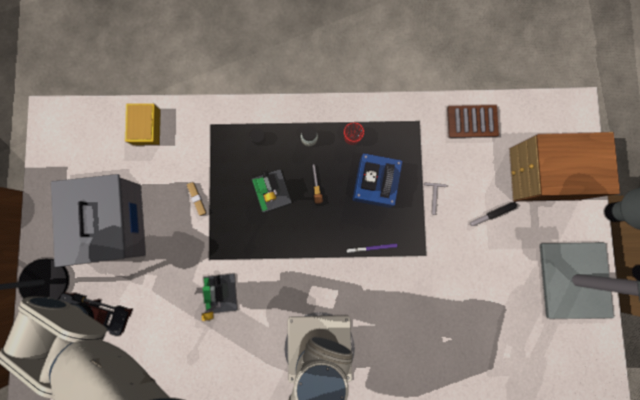

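The top view shows the timer at about (378,180), with the wheel on its right at (392,180) and the hood at (370,177). The target switch is at about (268,190) and is farther from the base than the decoy at (218,295). The scene view has the timer at (248,265) and the switch at (388,215), with its roller at (379,173).

```bash
python3 - <<'E'
from h import *
import pickle
C={n:pickle.load(open(n+"0.pkl","rb")) for n in("scene","top")}
roi={"top":{"t":(340,140,420,220),"s":(240,160,300,220)},"scene":{"t":(205,215,290,310),"s":(345,155,425,260)}}
def blobs(c,r,lo,hi,n,amin=12):
    x0,y0,x1,y1=r;hsv=cv2.cvtColor(c["im"],cv2.COLOR_BGR2HSV)
    m=cv2.inRange(hsv,lo,hi);k=np.zeros_like(m);k[y0:y1,x0:x1]=m[y0:y1,x0:x1]
    cs=sorted([q for q in cv2.findContours(k,cv2.RETR_EXTERNAL,2)[0] if cv2.contourArea(q)>amin],key=cv2.contourArea)[::-1]
    for q in cs[:3]:
        M=cv2.moments(q);print(n,(round(M["m10"]/M["m00"],1),round(M["m01"]/M["m00"],1)),cv2.contourArea(q),cv2.boxPoints(cv2.minAreaRect(q)).round(1).tolist())
    return cs
for n,c in C.items():
    b=blobs(c,roi[n]["t"],(105,120,60),(125,255,255),n+" blue")
    y=blobs(c,roi[n]["s"],(20,150,120),(35,255,255),n+" yel")
    blobs(c,roi[n]["s"],(50,100,40),(80,255,255),n+" green")
    if n=="top":
        P=np.array([onz(c,p,.085)[:2] for p in b[0][:,0]],np.float32)
        print("timer top rect",cv2.minAreaRect(P))
o1,d1=0,0
tiles=[]
for n in("top","scene"):
    for k in("t","s"):
        x0,y0,x1,y1=roi[n][k];tiles.append(cv2.resize(C[n]["im"][y0:y1,x0:x1],(390,290),interpolation=cv2.INTER_CUBIC))
cv2.imwrite("pics/crops.png",np.vstack([np.hstack(tiles[:2]),np.hstack(tiles[2:])]))
E
```

```text
scene blue (247.1, 264.8) 4310.0 [[211.39999389648438, 229.3000030517578], [275.8999938964844, 225.5], [280.20001220703125, 299.79998779296875], [215.6999969482422, 303.6000061035156]]
scene yel (378.6, 171.8) 133.0 [[369.5, 172.5], [379.0, 163.0], [388.0, 172.0], [378.5, 181.5]]
scene green (396.7, 201.4) 186.0 [[385.5, 196.5], [392.0, 190.0], [408.0, 206.0], [401.5, 212.5]]
scene green (406.6, 222.7) 86.0 [[399.0, 220.0], [404.0, 215.0], [414.0, 225.0], [409.0, 230.0]]
top blue (376.9, 179.5) 1802.0 [[352.5, 198.89999389648438], [360.20001220703125, 152.6999969482422], [401.70001220703125, 159.60000610351562], [394.0, 205.8000030517578]]
top yel (268.8, 196.3) 54.5 [[263.20001220703125, 194.60000610351562], [272.5, 191.5], [274.70001220703125, 198.10000610351562], [265.3999938964844, 201.1999969482422]]
top green (260.1, 190.9) 236.0 [[251.5, 179.5], [262.29998779296875, 175.89999389648438], [272.70001220703125, 207.10000610351562], [261.8999938964844, 210.6999969482422]]
timer top rect ((0.5759417414665222, -0.2113274186849594), (0.14333082735538483, 0.16400553286075592), 78.28227996826172)
```

View pics/crops.png

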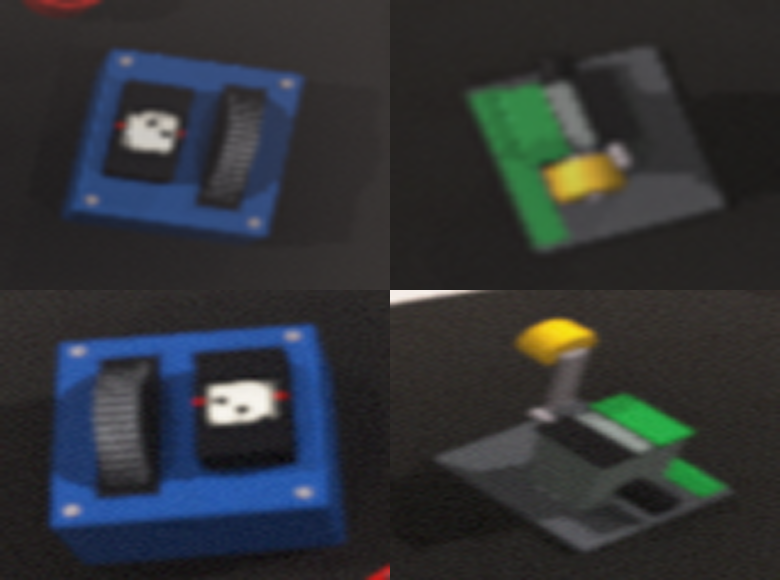

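The crops show two dots near the window's middle, with screws at the box corners. The roller sits on the base-facing side of the switch, and green is to its left (world +y). Next I fit the poses from the screws and the plate corners.

```bash
python3 - <<'E'
from h import *
import pickle
C={n:pickle.load(open(n+"0.pkl","rb")) for n in("scene","top")}
sc={"top":[(365.8,156.8),(398.9,163.2),(392.1,201.2),(358.9,195.2)],"scene":[(271.3,281.5),(220.7,287.1),(222,235),(268.6,230.1)]}
for n,p in sc.items():
    W=np.array([onz(C[n],q,.086)[:2] for q in p])  # order: +x+y,+x-y,-x-y,-x+y
    dx=(W[0]+W[1]-W[2]-W[3])/2;dy=(W[0]+W[3]-W[1]-W[2])/2
    yw=[np.degrees(np.arctan2(dx[1],dx[0])),np.degrees(np.arctan2(-dy[0],dy[1]))]
    print(n,"timer",W.mean(0).round(4),np.linalg.norm(dx),np.linalg.norm(dy),yw)
pl=[(252.3,179.0),(280.8,169.7),(291.5,202.4),(262.6,211.3)]
W=np.array([onz(C["top"],q,.01)[:2] for q in pl]);dx=(W[0]+W[1]-W[2]-W[3])/2;dy=(W[0]+W[3]-W[1]-W[2])/2
yw=[np.arctan2(dx[1],dx[0]),np.arctan2(-dy[0],dy[1])];print("switch",W.mean(0),np.linalg.norm(dx),np.linalg.norm(dy),np.degrees(yw))
y=np.mean(yw);print("roller pred",W.mean(0)-.047*np.array([np.cos(y),np.sin(y)]))
r={"top":(268.8,196.3),"scene":(378.6,171.8)}
A=np.zeros((3,3));b=np.zeros(3)
for n in r:
    o,d=ray(C[n],r[n]);d/=np.linalg.norm(d);M=np.eye(3)-np.outer(d,d);A+=M;b+=M@o
    print(n,onz(C[n],r[n],.175))
print("roller tri",np.linalg.solve(A,b))
s=status.sense();print(s["eef_pos"],s["eef_rot"],s["wrist_force"])
E
```

```text
top timer [ 0.5772 -0.2172] 0.1353049339921734 0.11539572714919329 [np.float64(-12.085473395669927), np.float64(-11.855820700122255)]
scene timer [ 0.5799 -0.2129] 0.13605947682811959 0.11522109995877879 [np.float64(-11.83783943268122), np.float64(-12.219923326404723)]
switch [0.55533266 0.15899773] 0.1250774665273034 0.10850715180706037 [17.25907877 16.80127226]
roller pred [0.51039358 0.14523259]
top [0.51252181 0.15020499 0.175     ]
scene [0.50694577 0.15120896 0.175     ]
roller tri [0.51150123 0.14901655 0.18163528]
[0.18738719 0.59576233 0.24399694] [-3.14025566e+00 -3.03605313e-05  2.83679694e+00] [-0.5303677   0.30228369 -0.5206239 ]
```

{"name": "arm_command", "arguments": {
  "motion": [
    [[0.018,-0.042,0.004,0.012,0.04],[0.018,-0.042,0.004,0.012,0.04],[0.018,-0.042,0.004,0.012,0.04],[0.018,-0.042,0.004,0.012,0.04],[0.018,-0.042,0.004,0.012,0.04],[0.018,-0.042,0,0.012,0.04],[0.018,-0.042,0,0.012,0.04],[0.018,-0.042,0,0.012,0.04]]
  ]
}}

```text
time_s: 0.9
eef_pos: [0.3317, 0.2584, 0.2646]
eef_rot: [3.142, 0.0, 2.934]
wrist_force: [0.0, -0.5, 0.0]
finger_gap: 0.458
grip_force: 0.0
```

{"name": "arm_command", "arguments": {
  "motion": [
    [[0.018,-0.042,0,0,0.04],[0.018,-0.042,0,0,0.04],[0.018,-0.042,0,0,0.04],[0.018,-0.042,0,0,0.04],[0.018,-0.042,0,0,0.04],[0.018,-0.042,0,0,0.04],[0.018,-0.042,0,0,0.04],[0.018,-0.042,0,0,0.04]]
  ]
}}

```text
time_s: 1.7
eef_pos: [0.4757, -0.0778, 0.2646]
eef_rot: [3.141, -0.0, 2.932]
wrist_force: [0.0, 0.4, -0.1]
finger_gap: 0.457
grip_force: 0.0
```

{"name": "arm_command", "arguments": {
  "motion": [
    [[0.017,-0.04,0,0,0.04],[0.017,-0.04,0,0,0.04],[0.018,-0.04,-0.02,0,0.04],[0.018,-0.04,-0.03,0,0.04],[0,0,-0.015,0,0.04],[0,0,0,0,0.04]]
  ]
}}

```text
time_s: 2.3
eef_pos: [0.5426, -0.2333, 0.1984]
eef_rot: [3.14, -0.006, 2.931]
wrist_force: [-1.0, 0.2, -0.3]
finger_gap: 0.453
grip_force: 0.0
```

```bash
python3 - <<'E'
from h import *
c=cam("wrist");im=c["im"].copy()
u=np.array([.978,-.208]);v=np.array([.208,.978]);a=np.array([.572,-.244])
for w in(-.010,.010):
    P=[[*(a+.055*np.sin(f)*u+w*v),.07+.055*np.cos(f)] for f in np.radians(np.arange(-70,71,20))]
    for p in proj(c,P): cv2.circle(im,tuple(int(t) for t in p),3,(0,0,255),-1)
t=np.array([.5785,-.215])
for q in((80,70),(80,-70),(-80,-70),(-80,70)):
    p=proj(c,[*(t+q[0]/1e3*u+q[1]/1e3*v),.085])[0]; cv2.circle(im,tuple(int(z) for z in p),4,(0,255,0),-1)
cv2.imwrite("pics/w1.png",im);print(status.sense()["eef_pos"])
E
```

```text
[ 0.54316115 -0.23278093  0.19999929]
```

View pics/w1.png

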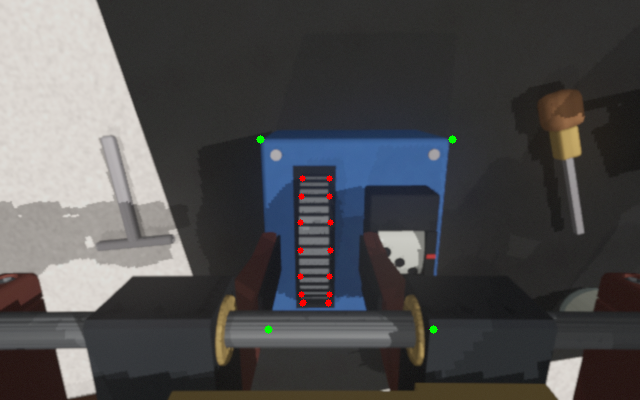

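The projected wheel and box points land on the real ones to within about 1–2 mm. The four-dot side isn't visible in the window yet. Now I correct sideways and descend around the wheel.

{"name": "arm_command", "arguments": {
  "motion": [
    [[0.002,-0.007,-0.01,0,0.04],[0,0,-0.02,0,0.04],[0,0,-0.02,0,0.04],[0,0,0,0,0.04]]
  ]
}}

```text
time_s: 2.75
eef_pos: [0.5453, -0.2392, 0.1501]
eef_rot: [3.141, -0.003, 2.934]
wrist_force: [-0.3, 0.2, 0.1]
finger_gap: 0.458
grip_force: 0.0
```

{"name": "arm_command", "arguments": {
  "motion": [
    [[0,-0.001,-0.015,0,0.04],[0,0,-0.015,0,0.04],[0,0,-0.008,0,0.04],[0,0,0,0,0.04],[0,0,0,0,0.0],[0,0,0,0,0.0],[0,0,0,0,0.0],[0,0,0,0,0.0]]
  ]
}}

```text
time_s: 3.55
eef_pos: [0.5473, -0.2386, 0.1139]
eef_rot: [3.137, 0.0, 2.932]
wrist_force: [4.6, 15.4, 0.3]
finger_gap: 0.227
grip_force: 30.0
```

{"name": "arm_command", "arguments": {
  "motion": [
    [[0.0058,0.0,0.0031,0,0.0],[0.0062,-0.0013,0.0023,0,0.0],[0.0064,-0.0014,0.0014,0,0.0],[0.0065,-0.0014,0.0005,0,0.0],[0.0065,-0.0014,-0.0005,0,0.0],[0.0064,-0.0014,-0.0014,0,0.0],[0.0062,-0.0013,-0.0023,0,0.0],[0.0058,-0.0012,-0.0031,0,0.0]]
  ]
}}

```text
time_s: 4.35
eef_pos: [0.5945, -0.2484, 0.1137]
eef_rot: [3.139, -0.006, 2.933]
wrist_force: [-6.1, 10.4, 8.6]
finger_gap: 0.23
grip_force: 30.0
```

{"name": "arm_command", "arguments": {
  "motion": [
    [[0,0,0,0,0.0],[0,0,0,0,0.04],[0,0,0,0,0.04],[0,0,0,0,0.04]]
  ]
}}

```text
time_s: 4.75
eef_pos: [0.5966, -0.2512, 0.1139]
eef_rot: [-3.141, 0.001, 2.933]
wrist_force: [-0.3, 0.0, -1.3]
finger_gap: 0.44
grip_force: 0.0
```

```bash
cat > win.py <<'E'
from h import *
import sys
c=cam("top");d=cam("scene")
# window frame: rectify 50x44mm around window centre at z=.11
u=np.array([.978,-.208]);v=np.array([.208,.978]);t=np.array([.578,-.216])
out=[]
for k in(c,d):
    q=[(30,-25),(30,65+24),(-30,89),(-30,-25)]
    P=[[*(t+a/1e3*u+(b)/1e3*v),.11] for a,b in[(40,2),(40,62),(-40,62),(-40,2)]]
    H=cv2.getPerspectiveTransform(proj(k,P).astype(np.float32),np.float32([[0,0],[300,0],[300,400],[0,400]]))
    out.append(cv2.warpPerspective(k["im"],H,(300,400),flags=cv2.INTER_CUBIC))
cv2.imwrite(sys.argv[1],np.hstack(out));s=status.sense();print(s["eef_pos"],s["wrist_force"])
E
python3 win.py pics/win1.png
```

```text
[ 0.59644119 -0.25119579  0.11369839] [-0.49573161  0.66522849  0.18831735]
```

View pics/win1.png

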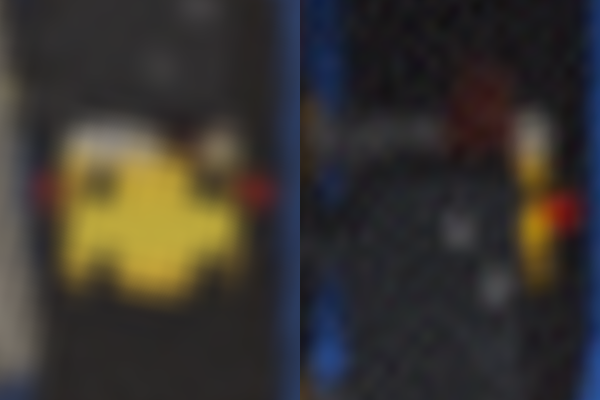

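The rectified window shows the yellow four-dot field, with its upper edge about 35 px (7 mm) above the ticks. Its middle is therefore about 7 mm short, so roughly 0.17 rad more is needed. I'll re-grip near the top of the wheel.

{"name": "arm_command", "arguments": {
  "motion": [
    [[-0.014,0.004,0.004,0,0.04],[-0.0145,0.004,0.003,0,0.04],[0,0,0,0,0.04],[0,0,0,0,0.0],[0,0,0,0,0.0],[0,0,0,0,0.0],[0,0,0,0,0.0]]
  ]
}}

```text
time_s: 5.55
eef_pos: [0.5685, -0.2429, 0.1204]
eef_rot: [3.141, 0.001, 2.933]
wrist_force: [1.7, 0.7, -0.6]
finger_gap: 0.224
grip_force: 30.0
```

{"name": "arm_command", "arguments": {
  "motion": [
    [[0.004,-0.0008,0,0,0.0],[0.004,-0.0008,0,0,0.0],[0,0,0,0,0.0],[0,0,0,0,0.0],[0,0,0,0,0.04],[0,0,0,0,0.04],[0,0,0,0,0.04]]
  ]
}}

```text
time_s: 6.25
eef_pos: [0.5762, -0.2446, 0.1204]
eef_rot: [-3.141, 0.001, 2.933]
wrist_force: [0.2, 0.3, 0.2]
finger_gap: 0.447
grip_force: 0.0
```

{"name": "arm_command", "arguments": {
  "motion": [
    [[0,0,0.04,0,0.04],[0,0,0.04,0,0.04],[-0.02,0.04,0.04,0,0.04],[-0.02,0.04,0,0,0.02],[-0.02,0.04,0,0,0.0],[-0.02,0.04,0,0,0],[-0.02,0.03,0,0,0],[0,0,0,0,0]]
  ]
}}

```text
time_s: 7.05
eef_pos: [0.4766, -0.0583, 0.2337]
eef_rot: [3.141, -0.002, 2.936]
wrist_force: [-0.0, 1.0, -0.0]
finger_gap: 0.039
grip_force: 0.0
```

```bash
python3 win.py pics/win2.png
```

```text
[ 0.47953676 -0.06074378  0.23422224] [ 0.49101068 -0.21505409  0.54693527]
```

View pics/win2.png

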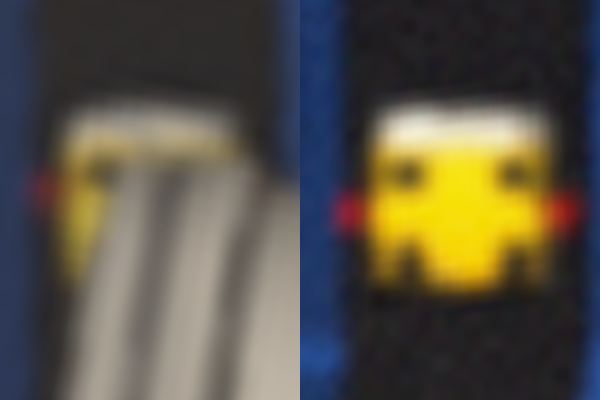

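Scene half of the picture: ticks at row 210, dot rows at 173 and 262. Allowing for parallax, it is still about 0.05–0.11 rad short. I'll bring the wrist camera over the window for a precise reading.

{"name": "arm_command", "arguments": {
  "motion": [
    [[0.008,-0.04,-0.01,0,0],[0.006,-0.04,-0.015,0,0],[0.006,-0.04,-0.015,0,0],[0,-0.02,0,0,0],[0,0,0,0,0],[0,0,0,0,0]]
  ]
}}

```text
time_s: 7.75
eef_pos: [0.4994, -0.2022, 0.1935]
eef_rot: [3.141, 0.0, 2.93]
wrist_force: [0.9, -0.3, 0.3]
finger_gap: 0.004
grip_force: 0.0
```

```bash
cat > wr.py <<'E'
from h import *
import sys
c=cam("wrist");im=c["im"];hsv=cv2.cvtColor(im,cv2.COLOR_BGR2HSV)
u=np.array([.978,-.208,0]);v=np.array([.208,.978,0]);t=np.array([.578,-.216,0])
w=proj(c,t+.032*v+[0,0,.114])[0];print("win px",w,status.sense()["eef_pos"])
R=np.zeros(im.shape[:2],np.uint8);cv2.circle(R,tuple(int(a) for a in w),70,255,-1)
red=(cv2.inRange(hsv,(0,150,80),(8,255,255))|cv2.inRange(hsv,(172,150,80),(180,255,255)))&R
T=[]
for q in cv2.findContours(red,cv2.RETR_EXTERNAL,2)[0]:
    if cv2.contourArea(q)>4: p=q[:,0].mean(0);X=onz(c,p,.114);T.append(X);print("tick",p,((X-t)@u).round(4),((X-t)@v).round(4))
ux=np.mean([(X-t)@u for X in T])
def ang(p):
    o,d=ray(c,p);ou=(o-t)@u-ux;du=d@u;oz=o[2]-.07
    A=du*du+d[2]**2;B=ou*du+oz*d[2];C=ou*ou+oz*oz-.0016
    s=(-B-np.sqrt(B*B-A*C))/A;return np.arctan2(ou+s*du,oz+s*d[2])
y=cv2.inRange(hsv,(20,120,80),(36,255,255))&R
q=max(cv2.findContours(y,cv2.RETR_EXTERNAL,2)[0],key=cv2.contourArea)
a=[ang(p) for p in q[:,0].astype(float)];print("yellow ang",np.percentile(a,[0,3,50,97,100]).round(3))
dk=cv2.inRange(hsv,(0,0,0),(180,255,90))&R
n,l,s,ce=cv2.connectedComponentsWithStats(dk)
for i in range(1,n):
    if 6<s[i,4]<300: print("dark",ce[i].round(1),s[i,4],ang(ce[i]).round(3))
x,yy=[int(a) for a in w];cv2.imwrite(sys.argv[1],cv2.resize(im[max(0,yy-60):yy+60,max(0,x-80):x+80],None,fx=4,fy=4,interpolation=2))
E
python3 wr.py pics/wr1.png
```

```text
win px [369.33910078 320.48698652] [ 0.49927948 -0.20136094  0.19369953]
yellow ang [nan nan nan nan nan]
dark [314.8 359.3] 10 nan
  return _methods._mean(a, axis=axis, dtype=dtype,
  ret = ret.dtype.type(ret / rcount)
```

View pics/wr1.png

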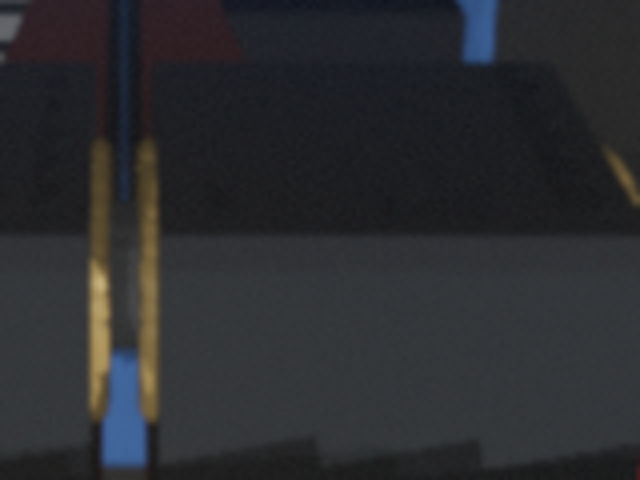

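The gripper blocks the view, because image-up is −x. The tool has to move towards +x.

{"name": "arm_command", "arguments": {
  "motion": [
    [[0.035,-0.003,0.01,0,0],[0.035,0,0,0,0],[0.035,0,0,0,0],[0.005,0,0,0,0],[0,0,0,0,0],[0,0,0,0,0]]
  ]
}}

```text
time_s: 8.4
eef_pos: [0.6081, -0.2033, 0.2036]
eef_rot: [3.141, -0.001, 2.934]
wrist_force: [0.0, 1.0, 0.7]
finger_gap: 0.005
grip_force: 0.0
```

```bash
python3 wr.py pics/wr2.png
```

```text
win px [341.56445095 175.60714769] [ 0.60786014 -0.2034912   0.20364131]
tick [372.6 173.8] -0.0013 0.053
tick [313.28571429 174.        ] -0.0011 0.0128
yellow ang [-0.444 -0.444 -0.126  0.266  0.266]
dark [357.3 155.3] 61 -0.299
dark [326.1 155.5] 58 -0.295
dark [326.2 180.4] 55 0.138
dark [356.7 180.3] 59 0.135
dark [288.6 179.3] 7 0.119
```

View pics/wr2.png

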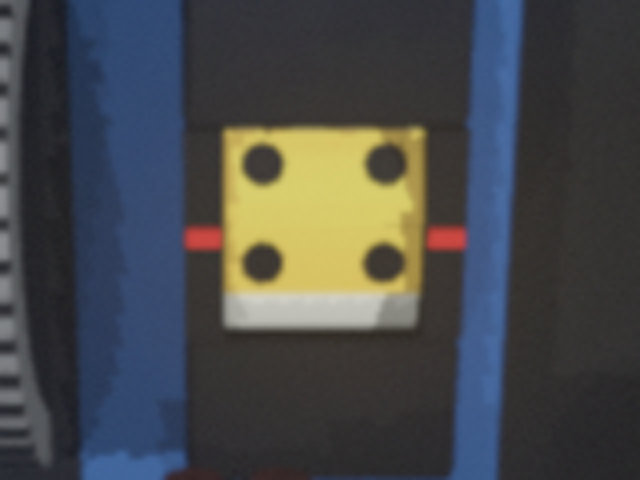

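The wrist view is clear: ticks at row 174, dot rows at 155.4 and 180.4. The mark's middle is 0.08 rad short, which is about 3.9 mm at the grip.

{"name": "arm_command", "arguments": {
  "motion": [
    [[-0.019,-0.02,0,0,0.04],[-0.019,-0.02,0,0,0.04],[0,0,0,0,0.04],[0,0,-0.03,0,0.04],[0,0,-0.03,0,0.04],[0,0,0,0,0.04]]
  ]
}}

```text
time_s: 9.05
eef_pos: [0.5683, -0.2427, 0.1405]
eef_rot: [3.14, -0.007, 2.932]
wrist_force: [-0.3, 0.2, -0.5]
finger_gap: 0.451
grip_force: 0.0
```

{"name": "arm_command", "arguments": {
  "motion": [
    [[0.001,-0.001,-0.015,0,0.04],[0,0,-0.008,0,0.04],[0,0,0,0,0.0],[0,0,0,0,0.0],[0,0,0,0,0.0],[0,0,0,0,0.0]]
  ]
}}

```text
time_s: 9.65
eef_pos: [0.5728, -0.2439, 0.1215]
eef_rot: [3.14, 0.001, 2.932]
wrist_force: [2.7, 7.3, -0.0]
finger_gap: 0.227
grip_force: 30.0
```

{"name": "arm_command", "arguments": {
  "motion": [
    [[0.004,-0.0008,0,0,0.0],[0,0,0,0,0.0],[0,0,0,0,0.0],[0,0,0,0,0.0],[0,0,0,0,0.04],[0,0,0,0,0.04],[0,0,0,0,0.04]]
  ]
}}

```text
time_s: 10.35
eef_pos: [0.5766, -0.2462, 0.1212]
eef_rot: [-3.141, 0.001, 2.933]
wrist_force: [0.4, -0.1, -0.2]
finger_gap: 0.439
grip_force: 0.0
```

{"name": "arm_command", "arguments": {
  "motion": [
    [[0,0,0.04,0,0.04],[0,0,0.04,0,0.04],[0.017,0.02,0.0,0,0.0],[0.017,0.02,0.0,0,0],[0,0,0,0,0],[0,0,0,0,0],[0,0,0,0,0]]
  ]
}}

```text
time_s: 11.05
eef_pos: [0.6095, -0.2065, 0.2004]
eef_rot: [-3.141, -0.001, 2.933]
wrist_force: [0.4, -0.1, -0.6]
finger_gap: 0.04
grip_force: 0.0
```

```bash
python3 wr.py pics/wr3.png
```

```text
win px [346.13617293 173.46479734] [ 0.6094005  -0.20658425  0.20043496]
tick [317.28571429 172.        ] -0.001 0.0127
tick [378.125 171.25 ] -0.0015 0.0533
yellow ang [-0.397 -0.397 -0.245  0.285  0.285]
dark [330.6 154.9] 60 -0.263
dark [362.  154.6] 64 -0.267
dark [330.5 179.7] 56 0.164
dark [361.1 179.6] 58 0.162
```

{"name": "arm_command", "arguments": {
  "motion": [
    [[-0.019,-0.02,0,0,0.04],[-0.019,-0.018,0,0,0.04],[0,0,0,0,0.04],[0,0,-0.03,0,0.04],[0,0,-0.03,0,0.04],[0,0,-0.01,0,0.04],[0,0,-0.01,0,0.04],[0,0,0,0,0.04]]
  ]
}}

```text
time_s: 11.9
eef_pos: [0.5719, -0.2438, 0.12]
eef_rot: [3.141, -0.001, 2.933]
wrist_force: [-0.0, -0.5, 0.6]
finger_gap: 0.456
grip_force: 0.0
```

{"name": "arm_command", "arguments": {
  "motion": [
    [[0,0,0,0,0.0],[0,0,0,0,0.0],[0,0,0,0,0.0],[0,0,0,0,0.0]]
  ]
}}

```text
time_s: 12.3
eef_pos: [0.5728, -0.2438, 0.1218]
eef_rot: [3.141, 0.002, 2.933]
wrist_force: [0.5, 2.4, 4.5]
finger_gap: 0.227
grip_force: 30.0
```

{"name": "arm_command", "arguments": {
  "motion": [
    [[0.0055,-0.0011,0,0,0.0],[0,0,0,0,0.0],[0,0,0,0,0.0],[0,0,0,0,0.0]]
  ]
}}

```text
time_s: 12.7
eef_pos: [0.5761, -0.2445, 0.1215]
eef_rot: [3.141, -0.003, 2.933]
wrist_force: [-6.5, 2.1, 9.5]
finger_gap: 0.227
grip_force: 30.0
```

{"name": "arm_command", "arguments": {
  "motion": [
    [[0,0,0,0,0.04],[0,0,0,0,0.04],[0,0,0.04,0,0.04],[0,0,0.04,0,0.04],[0.017,0.02,0.0,0,0.0],[0.017,0.02,0.0,0,0],[0,0,0,0,0],[0,0,0,0,0]]
  ]
}}

```text
time_s: 13.5
eef_pos: [0.6115, -0.2048, 0.2005]
eef_rot: [-3.141, -0.0, 2.934]
wrist_force: [-0.1, -0.4, -0.6]
finger_gap: 0.129
grip_force: 0.0
```

```bash
python3 wr.py pics/wr4.png
```

```text
win px [343.26403082 170.95440543] [ 0.61110794 -0.2052717   0.20033364]
tick [373.44444444 170.        ] -0.0007 0.0521
tick [313.         168.66666667] -0.0015 0.0118
yellow ang [-0.341 -0.341 -0.323  0.327  0.33 ]
dark [327.8 155.2] 63 -0.219
dark [359.1 155.2] 62 -0.22
dark [327.5 180.1] 54 0.214
dark [358.2 180.4] 58 0.218
```

The four-dot mark is now centred, with its dots at ±0.219 rad and the mean off by 0.002. Next is the switch: approach on the roller's −y side with the fingers shut.

{"name": "arm_command", "arguments": {
  "motion": [
    [[-0.0106,0.038,0.002,0.063,0],[-0.0106,0.038,0,0.063,0],[-0.0106,0.038,0,0.063,0],[-0.0106,0.038,0,0.063,0],[-0.0106,0.038,0,0.063,0],[-0.0106,0.038,0,0.063,0],[-0.0106,0.038,0,0.063,0],[-0.0106,0.038,0,0.063,0]]
  ]
}}

```text
time_s: 14.35
eef_pos: [0.526, 0.0993, 0.2026]
eef_rot: [-3.141, -0.0, -2.845]
wrist_force: [0.2, 0.3, -0.6]
finger_gap: 0.003
grip_force: 0.0
```

{"name": "arm_command", "arguments": {
  "motion": [
    [[0,0,0,0,0],[0,0,0,0,0]]
  ]
}}

```text
time_s: 14.55
eef_pos: [0.5266, 0.0987, 0.2027]
eef_rot: [-3.141, -0.0, -2.846]
wrist_force: [0.1, -0.3, 0.5]
finger_gap: 0.005
grip_force: 0.0
```

```bash
cat > rol.py <<'E'
from h import *
A=np.zeros((3,3));b=np.zeros(3)
for n,roi in(("top",(240,160,300,220)),("scene",(345,155,425,260))):
    c=cam(n);m=cv2.inRange(cv2.cvtColor(c["im"],cv2.COLOR_BGR2HSV),(18,130,90),(35,255,255));k=np.zeros_like(m);x0,y0,x1,y1=roi;k[y0:y1,x0:x1]=m[y0:y1,x0:x1]
    M=cv2.moments(k,True);print(n,M["m00"])
    if M["m00"]<15: continue
    o,d=ray(c,(M["m10"]/M["m00"],M["m01"]/M["m00"]));d/=np.linalg.norm(d);Q=np.eye(3)-np.outer(d,d);A+=Q;b+=Q@o
print(np.linalg.lstsq(A,b)[0]);s=status.sense();print(s["eef_pos"],s["eef_rot"],s["joint_pos"])
E
python3 rol.py
```

```text
top 22.0
scene 161.0
[0.51592602 0.1502283  0.18383228]
[0.52705543 0.0976966  0.2026942 ] [-3.14124699e+00 -1.06827488e-04 -2.84808275e+00] [ 1.61272329e-01  3.49234950e-01  1.85989250e+00 -4.44179561e-04
  9.32525568e-01 -1.70276926e+00]
```

{"name": "arm_command", "arguments": {
  "motion": [
    [[0,0,-0.019,0,0],[0,0,-0.019,0,0],[-0.0042,0.0138,0,0,0],[-0.0042,0.0138,0,0,0]]
  ]
}}

```text
time_s: 15.05
eef_pos: [0.5184, 0.1262, 0.1647]
eef_rot: [3.142, -0.001, -2.849]
wrist_force: [0.2, -1.3, 1.3]
finger_gap: 0.004
grip_force: 0.6
```

{"name": "arm_command", "arguments": {
  "motion": [
    [[-0.0042,0.0138,0,0,0],[-0.0042,0.0138,0,0,0],[-0.0042,0.0138,0,0,0],[-0.0042,0.0138,0,0,0],[0,0,0,0,0],[0,0,0,0,0]]
  ]
}}

```text
time_s: 15.65
eef_pos: [0.5017, 0.1824, 0.1652]
eef_rot: [-3.142, 0.001, -2.845]
wrist_force: [0.3, -2.7, 1.4]
finger_gap: 0.007
grip_force: 1.2
```

```bash
python3 - <<'E'
from h import *
c=cam("scene");d=cam("wrist")
cv2.imwrite("pics/push.png",np.hstack([cv2.resize(c["im"][140:260,330:450],(400,400),interpolation=2),cv2.resize(d["im"],(400,250)) if 0 else cv2.resize(d["im"][:,120:520],(400,400))]))
s=status.sense();print(s["eef_pos"],s["wrist_force"])
E
python3 rol.py
```

```text
[0.50187486 0.18181755 0.16509465] [ 0.53577047 -2.58971119  2.25874449]
top 0.0
scene 66.0
[ 0.34069747  0.32217443 -0.07973385]
[0.50195673 0.18153782 0.16501998] [ 3.14154980e+00  6.14055998e-04 -2.84696777e+00] [ 3.24715627e-01  4.01532378e-01  1.88941810e+00  3.24245432e-05
  8.50027109e-01 -1.54072699e+00]
```

View pics/push.png

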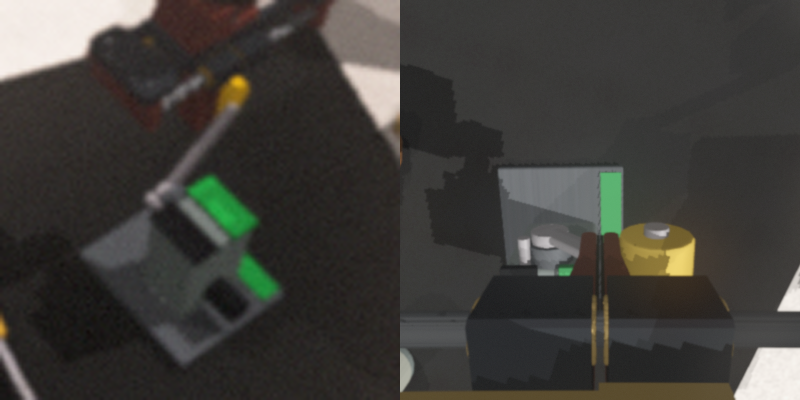

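The lever leans about 45° towards the green side, with the fingertip against the roller and a force of 2.6 N. I hold a bit longer, then retract.

{"name": "arm_command", "arguments": {
  "motion": [
    [[0,0,0,0,0],[0,0,0,0,0],[0,0,0,0,0],[0,0,0,0,0],[0.0042,-0.0138,0,0,0],[0.0042,-0.0138,0,0,0],[0.0042,-0.0138,0,0,0],[0.0042,-0.0138,0,0,0]]
  ]
}}

```text
time_s: 16.65
eef_pos: [0.5185, 0.125, 0.1646]
eef_rot: [3.141, -0.001, -2.847]
wrist_force: [1.0, 0.2, -0.7]
finger_gap: 0.003
grip_force: 0.1
```

{"name": "arm_command", "arguments": {
  "motion": [
    [[0.0042,-0.0138,0,0,0],[0.0042,-0.0138,0,0,0],[0.0042,-0.0138,0,0,0],[0,-0.01,0.04,0,0],[0,0,0.05,0,0],[0,-0.03,0,0,0],[0,-0.03,0,0,0],[0,0,0,0,0]]
  ]
}}

```text
time_s: 17.45
eef_pos: [0.5311, 0.0123, 0.2553]
eef_rot: [-3.141, 0.001, -2.849]
wrist_force: [0.0, 0.2, 0.2]
finger_gap: 0.009
grip_force: 0.0
```

```bash
python3 rol.py; python3 - <<'E'
from h import *
c=cam("scene");cv2.imwrite("pics/end.png",c["im"]); print(status.sense()["wrist_force"])
E
```

```text
top 77.0
scene 171.0
[0.51150011 0.14895486 0.1803041 ]
[0.53094635 0.01449607 0.25472608] [ 3.14121431e+00 -1.05583602e-04 -2.84822647e+00] [ 4.70902901e-03  2.73412910e-01  1.82794501e+00  3.85609300e-04
  1.04044369e+00 -1.85964856e+00]
[ 0.12297624  0.40475413 -0.16097755]
```

View pics/end.png

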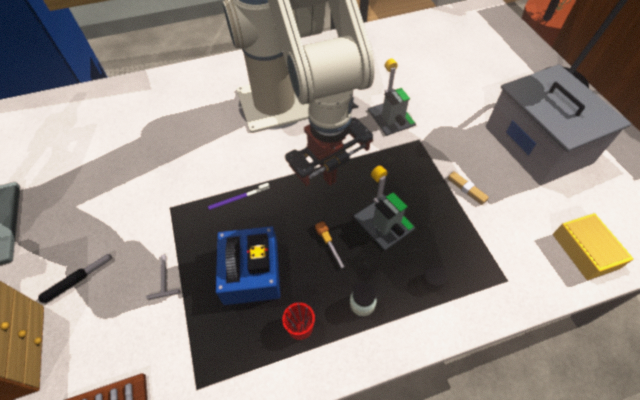

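The roller is upright again at (379,173), the yellow four-dot mark is in the window at (258,253), and the other things haven't moved. Handing in.

```bash
python3 -c "
from bench import job
print(job.close_job())"
```

```text
the job is handed in; nothing more can be done
None
```

The timer is set to four dots (centred to about 0.002 rad by the wrist camera), then the far switch's arm was pushed about 45° to its green side for over half a second and sprang back upright; nothing else moved, and the job was handed in at about 17.6 s.

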